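Tip a carton onto the strapping deck and push it home

TASK

Slide the tall standing carton along the bench until its foot rests square against the edge of the raised steel deck, then push high on its back so that it tips over that edge and lies on its side on the deck. Then push the lying carton along the deck, straight and centred, until its taped end is fully home against the grey end stop and has pressed the stop's pin in. Push gently throughout, for the carton crushes under more than about 25 N, and leave everything else where it is.

Things in the scene. Friction and masses are not known exactly. Their poses are not given: they have to be found in the camera images.
- carton: tall closed carton, 100 (x) x 90 (y) x 150 (z) mm, 0.35 to 0.7 kg, friction 0.5 to 0.7, tape over its top end. Origin at the centre of its underside, z towards the taped end. Its +y side faces the deck at the start and must end underneath, z along the deck's +y. It crushes (run fails) if pushed or squeezed with over 25 N
- carton_foot (a point): middle of the carton's lower edge on its +y side, the edge that must meet the deck (carton frame 0, 45, 0 mm). Pushed higher than about 60 mm above the bench, the carton may tip instead of slide
- carton_center (a point): centre of the carton's volume, 75 mm above its underside while it stands
- deck: fixed steel plate on the bench, 12 mm thick, 170 mm wide (x, -85 to 85) and 340 mm long (y, 0 to 340). Origin at the middle of its near edge, at bench level; +y runs along the deck away from that edge, z up. The 12 mm high face of the near edge (y = 0) stops the carton's foot
- home_pin (a joint): sprung pin (under 1 N) in the end stop's face, 45 mm above the deck; value in m along deck +y: 0 is 10 mm proud of the face, 0.010 flush (at most 0.011). The stop is a rigid grey block 110 mm wide, 75 mm tall, fixed square across the deck's middle. Its place is NOT measured: the face is 180 to 210 mm from the deck's near edge
- tape_roll: roll of brown packing tape lying flat, 90 mm across, 45 mm tall; bystander, loose, origin at the centre of its underside or of its length; leave it where it is
- bolt_tray: black plastic tray 90 x 130 x 35 mm with bolts; bystander, loose, origin at the centre of its underside or of its length; leave it where it is
- grease_jar: small closed jar 56 mm across, 65 mm tall; bystander, loose, origin at the centre of its underside or of its length; leave it where it is
- flat_carton: low closed carton 100 x 120 x 55 mm; bystander, loose, origin at the centre of its underside or of its length; leave it where it is
- screwdriver: screwdriver, 180 mm long, lying on the bench; bystander, loose, origin at the centre of its underside or of its length; leave it where it is
- wrench: wrench, 170 mm long, lying on the bench; bystander, loose, origin at the centre of its underside or of its length; leave it where it is
- mug: grey mug, 80 mm across, 90 mm tall; bystander, loose, origin at the centre of its underside or of its length; leave it where it is
Mind the look-alikes: they are no part of the job. Leave any purple or yellow look-alike of the carton alone.

How it is judged:
On the way, in this order (a step that is already met when the one before it is completed fails the run):
1. the carton stands with its foot square against the deck's near edge (y of carton_foot in the frame of deck above -0.004 m and angle between carton's own z axis and vertical below 0.1 rad and angle between the y axis of carton and the y axis of deck, either way round below 0.1 rad and height (world z) of carton_foot below 0.006 m), for 0.2 s.
2. the carton lies on its side on the deck, taped end away from the near edge (angle between carton's own y axis and vertical above 3 rad and angle between the z axis of carton and the y axis of deck, either way round below 0.1 rad and height (world z) of carton_center between 0.052 and 0.062 m and x of carton_center in the frame of deck between -0.025 and 0.025 m), for 0.2 s.
At the end, for the whole second after the job is handed in: the carton lies flat on the deck on what was its deck-facing side, its long axis within 0.10 rad of the deck's length and its centre within 25 mm of the deck's centre line, its taped end within 2 mm of the end stop (pin pressed in by more than 8 of its 10 mm), and at rest (all of step 2 and value of joint home_pin above 0.008 m and linear speed of carton below 0.01 m/s and angular speed of carton below 0.1 rad/s); the robot touches nothing.
It fails at once if the carton is pushed or squeezed with more than 25 N (contact force between any of the fingers, the arm and carton above 25 N).
It fails at once if a bystander is moved more than 15 mm (distance of any of tape_roll, bolt_tray, grease_jar, flat_carton, screwdriver, wrench, mug from where it was at the start of the episode above 0.015 m).
It also fails if it takes over 72 s, if anything falls off the work surface, if the arm or the gripper's body presses on something with over 40 N, if the wrist force passes 120 N, or if a joint passes its speed limit or range.

ROBOT

A 7-joint arm with a two-finger parallel gripper is mounted at the origin on the work surface. World frame = base frame: x ahead of the robot, y to its left, z up, the work surface at z = 0. Lengths are in m, angles in rad, forces in N, time in s.
With the tool pointing down it reaches from about 0.35 to 0.9 m from the base axis. Payload 7.2 kg.
Tool frame: the origin (TCP) lies midway between the tips of the shut fingers; the grasp point (between the pads) lies 19 mm behind it (robot.grip_point_offset is the distance from the TCP to the grasp point, in m); z points along the fingers, y is the direction in which the jaws open and shut (so a half turn about z gives the same grasp; the last joint's range is limited). The gripper opens to 88 mm and grips with 3 to 60 N. Pads are 20 mm wide; open, the fingers measure 115 mm over their backs; the gripper's body (75 mm by 178 mm) begins 61 mm behind the grasp point.
Start: joints at [1.054, 0.411, -0.013, 1.596, 0.006, 1.134, -0.082], TCP at [0.271, -0.563, 0.223] pointing down, gripper open.
Joint ranges: [-2.95, 2.95], [-0.29, 1.99], [-1.47, 1.44], [0.14, 2.54], [-1.03, 4.17], [0.13, 1.85], [-2.86, 2.86]. Speed limits (rad/s): [2.39, 2.39, 3.01, 3.01, 3.14, 3.14, 3.14].

INTERFACE

Orientations are given as a rotation vector (axis times angle).
In Python, from plant import robot gives the robot as it stands.
- The arm moves only by the tool arm_command, never from a script. Its argument "series" is text: rows parted by semicolons, each of 7 numbers parted by spaces: the shift along the tool's x, y, z in mm, then the turn, a rotation vector about the tool's x, y, z in rad, then the closure, from -1 (fully open) to 1 (shut), so that 0 is half open. A call has 1 to 10 rows; each row shifts and turns the commanded pose from where the row before left it, along the tool's axes as they then stand; what a row does not reach is not made up. A row lasts 1/8 s, in which the tool goes at most 62.5 mm and 10.7 degrees, less where a joint would pass 70% of its speed; a pose out of reach is approached as far as the arm can. A call with a gripper value outside its range is refused whole. The fingers move at their own pace and stop on an object; the grip force is fixed at half the most. Time passes only in rows, so rows that do not move let the fingers close. It gives the time, the measured TCP pose, the force and the opening at its end, in the units of the state.
- robot.state(): the state, without advancing time (a new reading comes with each control period).
- robot.read_camera(name): name is "scene" or "top" or "wrist"; returns a dict with "img" (384x512x3 uint8, blue, green, red), "K" (3x3 intrinsics, pixels), "extrinsics" (4x4, takes a point from world to camera coordinates). Camera axes: x right, y down, z forward; pixel columns grow to the right and rows downward; lengths in m; the calibration is good to about 2 mm. The wrist camera is an equidistant fisheye: a pixel r from the principal point sees the ray r / f radians off the axis. A picture is of the moment at which its call begins. There is no depth.
- robot.finish_job(): hands the job in, once; it reports no verdict.
The state is a dict: "time": time; "q": joint angles; "joint_vel": joint speeds; "joint_efforts": joint torques, N m; "ee_pos": TCP position; "orientation": TCP orientation; "wrist_force": force on the tool from outside, world axes, zero at the start; "ft_torque": the same for the moment, N m; "finger_gap": opening from 0.0 (shut) to 1.0 (fully open).
Only numpy, scipy, OpenCV 4.12 (cv2) and the standard library are available. Lean on these libraries where they do the work, as an engineer would, in place of code of your own. Each camera call takes 0.05 s, during which the arm holds its last target.

## Working session

There is one attempt and no reset: what is moved stays moved. The work goes in short steps, Python scripts to look and compute and a tool call to move; the robot and the scene stay as the last step left them, time stands still between calls to the robot, and variables do not carry over. Pictures are saved under pics/ and viewed, and the job is handed in when it is done.

Besides the shell and the picture viewer there is one more tool, called after "Request:" as name(argument=value, ...) on one line, values as JSON. arm_command: Moves the arm, as the interface text tells. Its arguments: {"type":"object","properties":{"series":{"type":"string"}},"required":["series"]}

```bash
ls; mkdir -p pics; python3 - <<'E'
from plant import robot
import cv2,numpy as np
np.set_printoptions(suppress=True,precision=4)
print(robot.state())
for n in["scene","top","wrist"]:
    c=robot.read_camera(n);cv2.imwrite(f"pics/{n}0.png",c["img"]);print(n,c["K"],c["extrinsics"])
E
```

```text
pics
{'time': 0.0, 'q': array([ 1.0538,  0.4119, -0.0127,  1.597 ,  0.0056,  1.1343, -0.0822]), 'joint_vel': array([ 0.0012,  0.0002,  0.0009, -0.0004, -0.0008,  0.0005, -0.0003]), 'joint_efforts': array([ -0.0007, -58.7956,   0.6414, -29.1084,  -0.0538,   0.0184,
         0.0001]), 'ee_pos': array([ 0.2709, -0.5627,  0.2218]), 'orientation': array([-3.0613, -0.6988,  0.0007]), 'wrist_force': array([-0.1941, -0.2175,  0.153 ]), 'ft_torque': array([-0.0391,  0.0362, -0.0402]), 'finger_gap': 1.0009597956820033}
scene [[367.2712   0.     257.9956]
 [  0.     367.2712 189.9054]
 [  0.       0.       1.    ]] [[ 0.339   0.9408 -0.0038 -0.2315]
 [ 0.5446 -0.1996 -0.8146 -0.2027]
 [-0.7671  0.2741 -0.58    1.5267]
 [ 0.      0.      0.      1.    ]]
top [[470.5637   0.     254.8477]
 [  0.     470.5637 190.2698]
 [  0.       0.       1.    ]] [[ 0.014  -0.9998 -0.0163  0.044 ]
 [-0.9936 -0.0121 -0.1127  0.5346]
 [ 0.1125  0.0177 -0.9935  1.2983]
 [ 0.      0.      0.      1.    ]]
wrist [[297.3186   0.     255.3047]
 [  0.     297.3186 191.1757]
 [  0.       0.       1.    ]] [[ 0.4337 -0.9011 -0.0009 -0.6246]
 [-0.8629 -0.4156  0.2878 -0.0356]
 [-0.2597 -0.124  -0.9577  0.3908]
 [ 0.      0.      0.      1.    ]]
```

View pics/scene0.png

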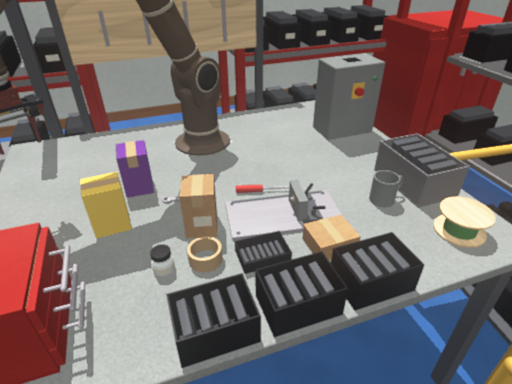

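View pics/top0.png

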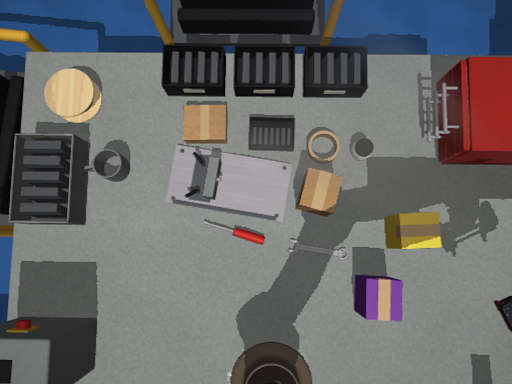

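View pics/wrist0.png

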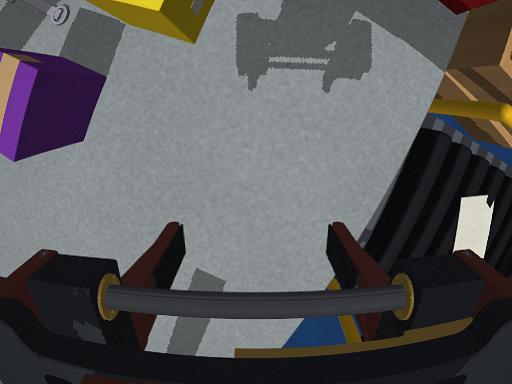

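The brown standing carton at top-view (320,190), scene (199,207), is the one meant: it is brown, standing and taped, right by the deck's near edge. The look-alikes are yellow at top (413,231) and purple at (379,298), and the low flat_carton is at (205,122). I'll enlarge to confirm and measure.

```bash
python3 - <<'E'
import cv2
t=cv2.imread('pics/top0.png');s=cv2.imread('pics/scene0.png')
cv2.imwrite('pics/topc.png',cv2.resize(t[130:260,155:355],None,fx=4,fy=4,interpolation=cv2.INTER_CUBIC))
cv2.imwrite('pics/scec.png',cv2.resize(s[150:290,130:350],None,fx=3.6,fy=3.6,interpolation=cv2.INTER_CUBIC))
E
```

```text
(no output)
```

View pics/topc.png

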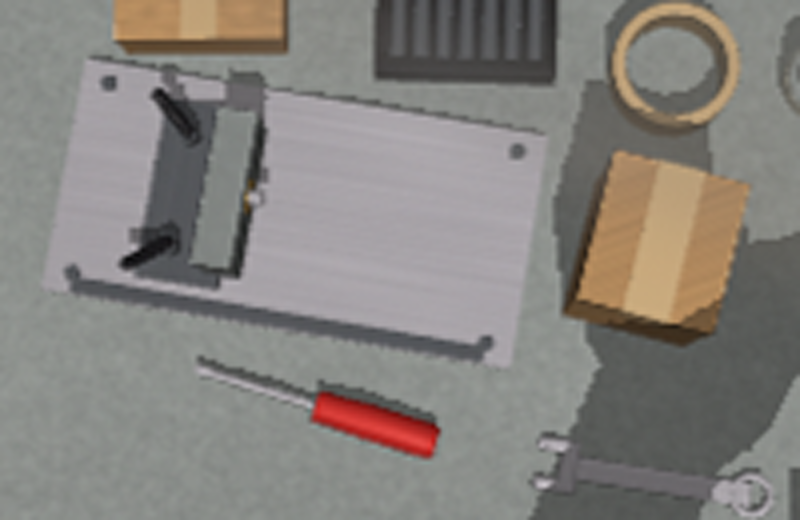

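View pics/scec.png

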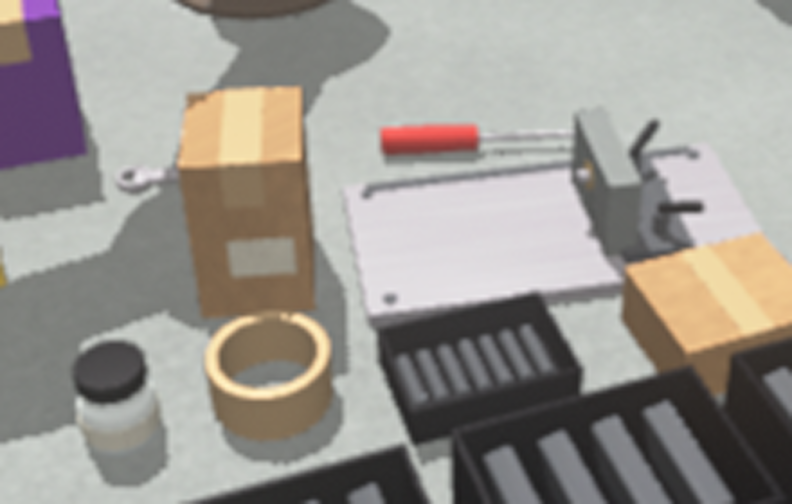

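```bash
cat > h.py <<'E'
import numpy as np,cv2
from plant import robot
np.set_printoptions(suppress=True,precision=4)
def back(c,uv,z):
    K,E=c["K"],c["extrinsics"];R,t=E[:3,:3],E[:3,3]
    o=-R.T@t; d=R.T@np.linalg.solve(K,[uv[0],uv[1],1.]); return o+d*(z-o[2])/d[2]
def proj(c,P):
    P=np.atleast_2d(P);E=c["extrinsics"];p=(P@E[:3,:3].T+E[:3,3])@c["K"].T
    return p[:,:2]/p[:,2:]
def T2(x,y,a):
    T=np.eye(4);T[:2,:2]=[[np.cos(a),-np.sin(a)],[np.sin(a),np.cos(a)]];T[0,3]=x;T[1,3]=y;return T
def box(x0,x1,y0,y1,z0,z1):
    return np.array([[x,y,z] for z in(z0,z1) for x,y in((x0,y0),(x1,y0),(x1,y1),(x0,y1))])
def drawbox(img,c,T,B,f,off,col):
    P=B@T[:3,:3].T+T[:3,3];p=((proj(c,P)-off+0.5)*f-0.5)
    p=np.round(p).astype(int)
    for i in range(4):
        for a,b in((i,(i+1)%4),(4+i,4+(i+1)%4),(i,i+4)): cv2.line(img,tuple(map(int,p[a])),tuple(map(int,p[b])),col,1,cv2.LINE_AA)
def crop(c,u0,u1,v0,v1,f): return cv2.resize(c["img"][v0:v1,u0:u1],None,fx=f,fy=f,interpolation=cv2.INTER_CUBIC)
E
cat > m1.py <<'E'
from h import *
from scipy.optimize import least_squares
c=robot.read_camera("top");s=robot.read_camera("scene")
cv=lambda L:(np.array(L,float)+.5)/4-.5+[155,130]
sv=lambda L:(np.array(L,float)+.5)/3.6-.5+[130,150]
dk=cv([(90,57),(547,133),(512,367),(42,290)])
for p in dk: print(back(c,p,.012))
ct=cv([(617,152),(749,184),(715,335),(577,310)])
for p in ct: print(back(c,p,.15))
def fit(obj,obs,x0):
    f=lambda x:np.concatenate([(proj(cc,obj[i]@T2(*x)[:3,:3].T+T2(*x)[:3,3])-p)for cc,i,p in obs]).ravel()
    r=least_squares(f,x0,loss='soft_l1');print(r.x,r.fun.round(1));return r.x
dO=np.array([[85,340,12],[85,0,12],[-85,0,12],[-85,340,12]])/1000
# deck y axis ~ world +y, x axis ~ world +x
xd=fit(dO,[(c,range(4),dk),(s,[1,2],sv([(367,318),(345,187)]))],[.55,-.05,0])
cO=np.array([[50,45,150],[50,-45,150],[-50,-45,150],[-50,45,150],[50,45,0],[50,-45,0]])/1000
xc=fit(cO,[(c,range(4),ct),(s,[0,1,2,3,4,5],sv([(302,158),(180,168),(185,95),(302,88),(315,305),(200,312)]))],[.5,-.15,0])
np.save('xd.npy',xd);np.save('xc.npy',xc)
a=crop(c,155,355,130,260,4);b=crop(s,130,350,150,290,3.6)
for im,cc,f,o in((a,c,4,[155,130]),(b,s,3.6,[130,150])):
    drawbox(im,cc,T2(*xd),box(-.085,.085,0,.34,0,.012),f,o,(0,255,0))
    drawbox(im,cc,T2(*xc),box(-.05,.05,-.045,.045,0,.15),f,o,(0,0,255))
cv2.imwrite('pics/f1.png',a);cv2.imwrite('pics/f2.png',b)
Ti=np.linalg.inv(T2(*xd))@T2(*xc);print("carton in deck",Ti[:2,3],xc[2]-xd[2])
g=cv([(255,197)])[0];P=back(c,g,.057);print("pin in deck",(np.linalg.inv(T2(*xd))@[*P,1])[:2])
for q in cv([(262,108),(237,275),(217,105),(190,262)]):print("stop top",(np.linalg.inv(T2(*xd))@[*back(c,q,.087),1])[:2])
for n,u in dict(tape=[(617,60),(735,60),(672,125)],jar=[(361*4-620-2,(147-130)*4)],wr=[(560,480),(750,495)],sd=[(200,362),(430,450)]).items():
    for q in cv(u): print(n,(back(c,q,.02)[:2]))
E
python3 m1.py
```

```text
[0.6689 0.279  0.012 ]
[ 0.6167 -0.0527  0.012 ]
[ 0.4481 -0.0288  0.012 ]
[0.4988 0.3079 0.012 ]
[ 0.5809 -0.0896  0.15  ]
[ 0.561  -0.1743  0.15  ]
[ 0.4636 -0.152   0.15  ]
[ 0.4785 -0.0642  0.15  ]
[ 0.5324 -0.0413 -0.1535] [-1.   0.2  0.5  0.1 -0.2 -0.1  0.1 -0.6  0.2 -0.4 -0.9  0.1]
[ 0.5218 -0.1198 -0.2284] [-0.9  0.1  0.3  0.3  0.1  0.3  0.2 -1.9  0.  -0.3 -0.6 -0.6  0.  -1.1
 -0.6 -1.2  0.3  1.   0.6  1.7]
carton in deck [ 0.0015 -0.0792] -0.07497948795716797
pin in deck [-0.0007  0.1958]
stop top [0.0568 0.1983]
stop top [-0.0587  0.195 ]
stop top [0.0538 0.2291]
stop top [-0.0553  0.228 ]
tape [ 0.669  -0.1022]
tape [ 0.6699 -0.1867]
tape [ 0.6221 -0.1415]
jar [ 0.6647 -0.2488]
wr [ 0.3691 -0.0626]
wr [ 0.3606 -0.1953]
sd [0.4484 0.1922]
sd [0.3887 0.0287]
```

View pics/f1.png

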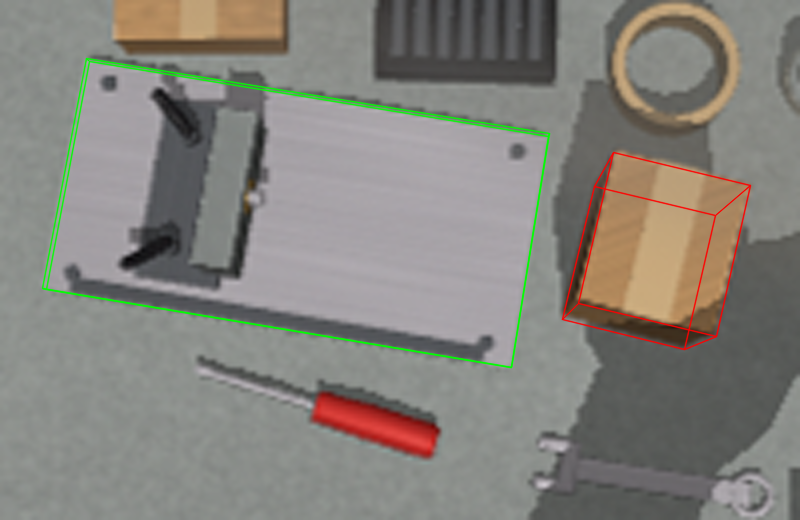

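View pics/f2.png

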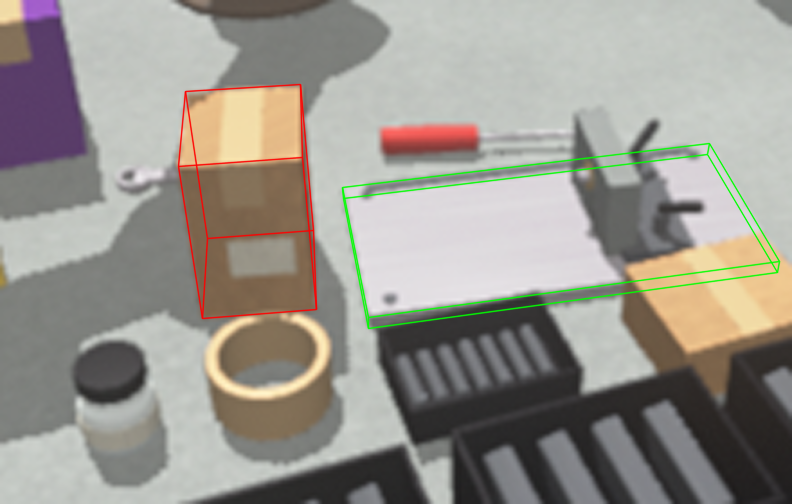

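```bash
cat >> h.py <<'E'
from scipy.spatial.transform import Rotation as Ro
xd=[ 0.5324,-0.0413,-0.1535]
TD=T2(*xd)
def W(p): return TD[:3,:3]@np.array(p)+TD[:3,3]
def D(p): return TD[:3,:3].T@(np.array(p)-TD[:3,3])
def Rt(pitch,sgn,yaw=0):  # tool pointing along deck +y and down by pitch
    z=np.array([0,np.cos(pitch),-np.sin(pitch)]);y=np.array([sgn,0,0.]);x=np.cross(y,z)
    return Ro.from_matrix(TD[:3,:3]@Ro.from_euler('z',yaw).as_matrix()@np.c_[x,y,z])
def st():
    s=robot.state();R=Ro.from_rotvec(s["orientation"])
    print("t",round(s["time"],2),"tcp world",s["ee_pos"],"deck",D(s["ee_pos"]),"F deck",(TD[:3,:3].T@s["wrist_force"]).round(2),"gap",round(s["finger_gap"],2),"q",s["q"].round(2))
    return s,R
def to(target_deck,Rtar):
    s,R=st()
    print("turn (tool)",(R.inv()*Rtar).as_rotvec().round(3))
    d=W(target_deck)-s["ee_pos"]
    print("shift before turn mm",(R.inv().apply(d)*1e3).round(1),"after turn",(Rtar.inv().apply(d)*1e3).round(1))
E
python3 - <<'E'
from h import *
s,R=st();print(R.as_matrix())
w=robot.read_camera("wrist")["extrinsics"];o=-w[:3,:3].T@w[:3,3];print("cam in tool",R.inv().apply(o-s["ee_pos"]))
for sg in(1,-1):
    print(sg);to([0.0015,-.22,.09],Rt(np.radians(50),sg))
c=robot.read_camera("top")
for n,uv in dict(yellowtop=[(386,216),(440,212),(441,247),(387,248)],purple=[(363,277),(402,279)]).items():
    for q in uv: print(n,back(c,q,.15),D(back(c,q,.15)))
E
```

```text
t 0.25 tcp world [ 0.2711 -0.5629  0.2223] deck [-0.1785 -0.5555  0.2223] F deck [-0.3   0.52  0.48] gap 1.0 q [ 1.05  0.41 -0.01  1.6   0.01  1.13 -0.08]
[[ 0.901   0.4339 -0.0003]
 [ 0.4339 -0.901   0.0006]
 [-0.0001 -0.0007 -1.    ]]
cam in tool [ 0.0782  0.0002 -0.162 ]
1
t 0.3 tcp world [ 0.2711 -0.563   0.2224] deck [-0.1785 -0.5555  0.2224] F deck [-0.23 -0.4  -1.28] gap 1.0 q [ 1.05  0.41 -0.01  1.6   0.01  1.13 -0.08]
turn (tool) [ 0.337  0.642 -0.928]
shift before turn mm [ 338.4 -174.4  132.4] after turn [171.9 180.  317. ]
-1
t 0.3 tcp world [ 0.2711 -0.563   0.2224] deck [-0.1785 -0.5555  0.2224] F deck [-0.23 -0.4  -1.28] gap 1.0 q [ 1.05  0.41 -0.01  1.6   0.01  1.13 -0.08]
turn (tool) [ 0.752 -0.395  2.068]
shift before turn mm [ 338.4 -174.4  132.4] after turn [-171.9 -180.   317. ]
yellowtop [ 0.4587 -0.2854  0.15  ] [-0.0355 -0.2525  0.15  ]
yellowtop [ 0.4706 -0.422   0.15  ] [-0.0028 -0.3857  0.15  ]
yellowtop [ 0.3824 -0.4219  0.15  ] [-0.0901 -0.399   0.15  ]
yellowtop [ 0.378  -0.2865  0.15  ] [-0.1151 -0.2659  0.15  ]
purple [ 0.3049 -0.2253  0.15  ] [-0.1966 -0.2166  0.15  ]
purple [ 0.3015 -0.3225  0.15  ] [-0.1852 -0.3132  0.15  ]
```

```bash
python3 - <<'E'
from h import *
to([0.0,-.15,.20],Rt(np.radians(58),1))
E
```

```text
t 0.35 tcp world [ 0.2711 -0.563   0.2225] deck [-0.1785 -0.5556  0.2225] F deck [-0.63  0.06  0.65] gap 1.0 q [ 1.05  0.41 -0.01  1.6   0.01  1.13 -0.08]
turn (tool) [ 0.27   0.514 -0.942]
shift before turn mm [ 376.8 -233.1   22.6] after turn [332.  178.5 234. ]
```

Request:
arm_command(series="0 0 -45 0 0 0 0; 0 0 -45 0 0 0 0")

```text
time: 0.6
ee_pos: [0.271, -0.5628, 0.3133]
orientation: [-3.062, -0.699, 0.001]
wrist_force: [0.6, -0.7, 0.3]
finger_gap: 0.809
```

Request:
arm_command(series="0 0 0 0.0386 0.0734 -0.1346 0; 0 0 0 0.0386 0.0734 -0.1346 0; 0 0 0 0.0386 0.0734 -0.1346 0; 0 0 0 0.0386 0.0734 -0.1346 0; 0 0 0 0.0386 0.0734 -0.1346 0; 0 0 0 0.0386 0.0734 -0.1346 0; 0 0 0 0.0386 0.0734 -0.1346 0")

```text
time: 1.48
ee_pos: [0.2711, -0.5607, 0.3086]
orientation: [-2.065, -1.774, -0.592]
wrist_force: [-17.2, 24.9, 15.5]
finger_gap: 0.497
```

```bash
python3 - <<'E'
from h import *
to([0.0,-.15,.25],Rt(np.radians(58),1))
E
```

```text
t 1.48 tcp world [ 0.2711 -0.5607  0.3086] deck [-0.1788 -0.5532  0.3086] F deck [-20.76  21.97  15.54] gap 0.5 q [ 1.39  0.72 -0.38  1.04 -0.1   1.85  0.88]
turn (tool) [0.003 0.004 0.003]
shift before turn mm [311.4 179.  262.7] after turn [310.9 178.8 263.4]
```

```bash
python3 - <<'E'
from h import *
cv2.imwrite('pics/s2.png',np.vstack([robot.read_camera("scene")["img"]]));st()
cv2.imwrite('pics/t2.png',robot.read_camera("top")["img"]);s,_=st();print(s["ft_torque"],s["joint_vel"])
E
```

```text
t 1.52 tcp world [ 0.2724 -0.5618  0.3055] deck [-0.1773 -0.5541  0.3055] F deck [-0.8   3.99 -2.65] gap 0.51 q [ 1.39  0.72 -0.4   1.04 -0.09  1.85  0.88]
t 1.57 tcp world [ 0.2716 -0.5607  0.3062] deck [-0.1784 -0.5532  0.3062] F deck [-2.06  1.69  0.21] gap 0.5 q [ 1.39  0.72 -0.39  1.05 -0.1   1.85  0.87]
[-0.4981  0.027   0.0092] [-0.0418 -0.0664  0.1301  0.0341 -0.0739  0.0285 -0.0503]
```

View pics/s2.png

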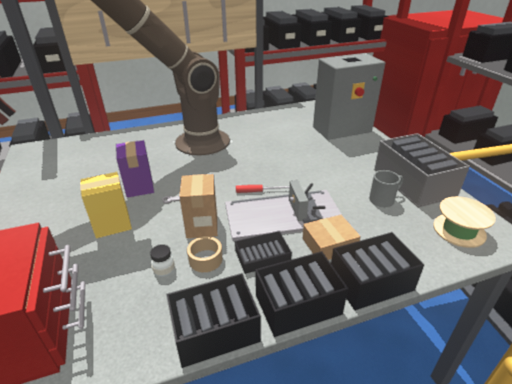

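View pics/t2.png

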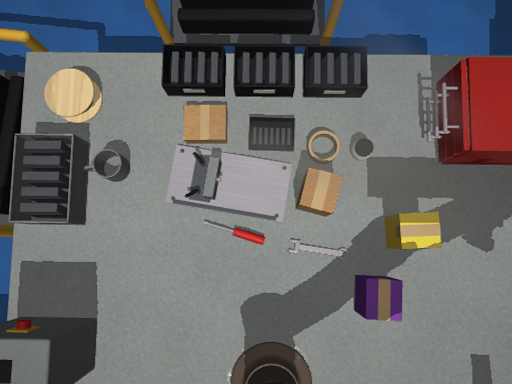

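Request:
arm_command(series="15 9 13 0 0 0 0; 32 18 27 0 0 0 0; 32 18 27 0 0 0 0; 32 18 27 0 0 0 0; 32 18 27 0 0 0 0; 32 18 27 0 0 0 0; 32 18 27 0 0 0 0; 32 18 27 0 0 0 0; 32 18 27 0 0 0 0; 32 18 27 0 0 0 0")

```text
time: 2.82
ee_pos: [0.5009, -0.1983, 0.2518]
orientation: [-2.074, -1.767, -0.59]
wrist_force: [-0.1, -0.4, 0.7]
finger_gap: 0.503
```

```bash
python3 - <<'E'
from h import *
to([0.0,-.15,.20],Rt(np.radians(58),1))
to([0.0,-.15,.035],Rt(np.radians(58),1))
E
```

```text
t 2.83 tcp world [ 0.5009 -0.1983  0.2518] deck [-0.0071 -0.16    0.2518] F deck [-0.02 -0.4   0.74] gap 0.5 q [ 1.01  0.46 -0.56  1.64 -0.29  1.29  0.43]
turn (tool) [ 0.005  0.006 -0.004]
shift before turn mm [-18.7   6.9  49.4] after turn [-19.    7.1  49.2]
t 2.83 tcp world [ 0.5009 -0.1983  0.2518] deck [-0.0071 -0.16    0.2518] F deck [-0.02 -0.4   0.74] gap 0.5 q [ 1.01  0.46 -0.56  1.64 -0.29  1.29  0.43]
turn (tool) [ 0.005  0.006 -0.004]
shift before turn mm [-105.3    6.6  189.8] after turn [-106.5    7.1  189.2]
```

Request:
arm_command(series="-19 7 49 0.005 0.006 -0.004 0; -15 0 24 0 0 0 0; -15 0 24 0 0 0 0; -15 0 24 0 0 0 0; 0 0 0 0 0 0 0")

```text
time: 3.45
ee_pos: [0.5079, -0.1906, 0.1137]
orientation: [-2.06, -1.766, -0.589]
wrist_force: [-0.3, -1.2, 0.3]
finger_gap: 0.501
```

```bash
python3 - <<'E'
from h import *
to([0.0,-.15,.035],Rt(np.radians(58),1))
a=robot.read_camera("scene")
b=robot.read_camera("wrist")
cv2.imwrite('pics/s3.png',crop(a,60,320,60,260,3));cv2.imwrite('pics/w3.png',b["img"])
E
```

```text
t 3.45 tcp world [ 0.5079 -0.1906  0.1137] deck [-0.0013 -0.1513  0.1137] F deck [-0.1  -1.18  0.26] gap 0.5 q [ 0.97  0.63 -0.54  1.75 -0.25  1.05  0.49]
turn (tool) [-0.004 -0.002 -0.001]
shift before turn mm [-40.7   1.6  67.4] after turn [-40.6   1.3  67.5]
```

View pics/s3.png

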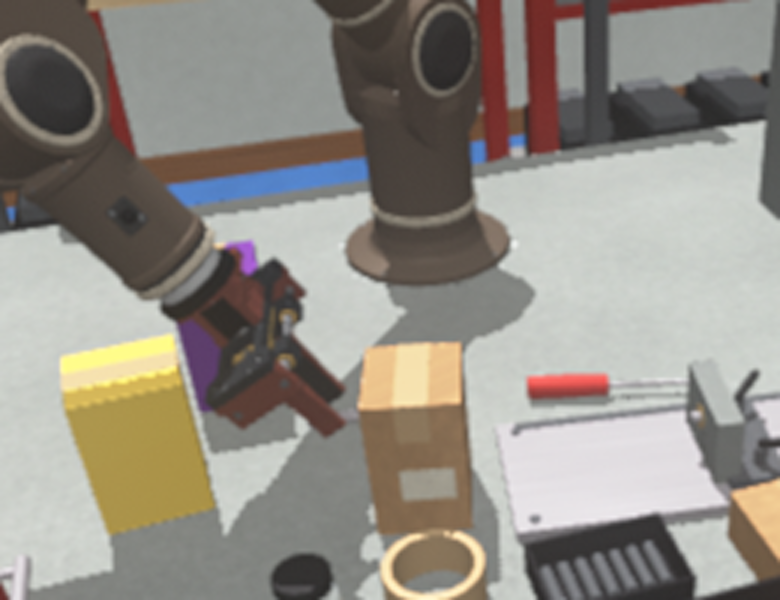

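View pics/w3.png

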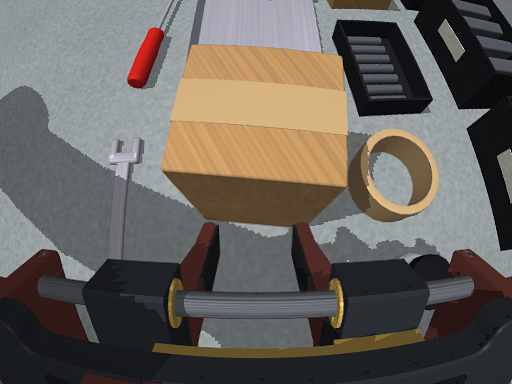

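Request:
arm_command(series="-12 1 19 0 0 0 0; -9 0 15 0 0 0 0; 0 0 0 0 0 0 0")

```text
time: 3.92
ee_pos: [0.5103, -0.1903, 0.0746]
orientation: [-2.058, -1.77, -0.592]
wrist_force: [0.0, -0.6, 0.5]
finger_gap: 0.502
```

```bash
python3 - <<'E'
from h import *
to([0.0,-.15,.045],Rt(np.radians(58),1))
a=robot.read_camera("scene")
b=robot.read_camera("top")
cv2.imwrite('pics/s4.png',np.hstack([crop(a,60,240,90,260,2.2),crop(b,300,480,100,270,2.2)]))
E
```

```text
t 3.92 tcp world [ 0.5103 -0.1903  0.0746] deck [ 0.0009 -0.1507  0.0746] F deck [ 0.1  -0.58  0.51] gap 0.5 q [ 0.96  0.69 -0.53  1.77 -0.23  0.98  0.51]
turn (tool) [-0.002 -0.002  0.003]
shift before turn mm [-15.2  -0.9  25.4] after turn [-15.1  -0.9  25.4]
```

View pics/s4.png

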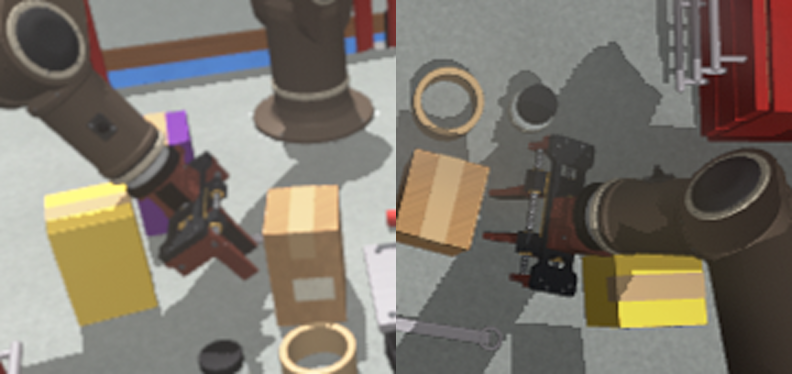

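Request:
arm_command(series="0 0 14 0 0 0 0; -8 -1 16 0 0 0 0; 0 0 0 0 0 0 0")

```text
time: 4.4
ee_pos: [0.5101, -0.1804, 0.0436]
orientation: [-2.056, -1.77, -0.591]
wrist_force: [0.1, -0.4, 0.2]
finger_gap: 0.498
```

```bash
python3 - <<'E'
from h import *
to([0.0,-.09,.045],Rt(np.radians(58),1))
a=robot.read_camera("scene")
b=robot.read_camera("top")
cv2.imwrite('pics/s5.png',np.hstack([crop(a,60,240,90,260,2.2),crop(b,300,480,100,270,2.2)]))
E
```

```text
t 4.4 tcp world [ 0.5101 -0.1804  0.0436] deck [-0.0008 -0.1409  0.0436] F deck [ 0.18 -0.35  0.24] gap 0.5 q [ 0.95  0.73 -0.53  1.79 -0.23  0.91  0.51]
turn (tool) [-0.004 -0.003  0.003]
shift before turn mm [43.8  1.  25.9] after turn [43.9  0.8 25.8]
```

View pics/s5.png

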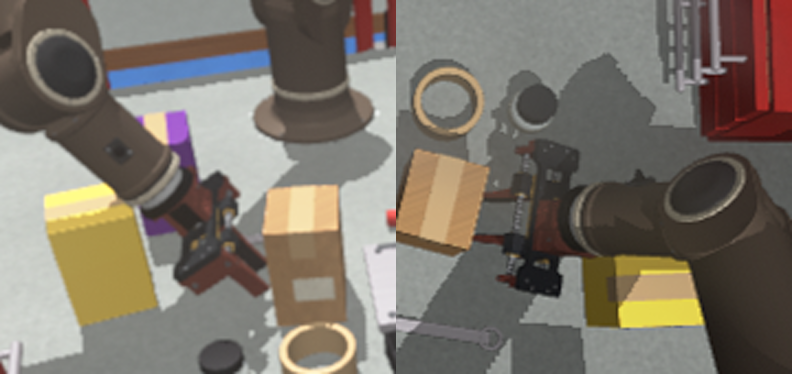

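Request:
arm_command(series="1.7 0 1.06 0 0 0 0; 1.7 0 1.06 0 0 0 0; 1.7 0 1.06 0 0 0 0; 1.7 0 1.06 0 0 0 0; 1.7 0 1.06 0 0 0 0; 1.7 0 1.06 0 0 0 0; 1.7 0 1.06 0 0 0 0; 1.7 0 1.06 0 0 0 0; 1.7 0 1.06 0 0 0 0; 1.7 0 1.06 0 0 0 0")

```text
time: 5.75
ee_pos: [0.5143, -0.1615, 0.0454]
orientation: [-2.059, -1.772, -0.593]
wrist_force: [0.3, -3.5, 1.8]
finger_gap: 0.497
```

```bash
cat > look.py <<'E'
from h import *
import sys
n=sys.argv[1]
to([0.0,-.09,.045],Rt(np.radians(58),1))
a=robot.read_camera("scene")
b=robot.read_camera("top")
cv2.imwrite(f'pics/{n}.png',np.hstack([crop(a,130,290,150,270,2.5),crop(b,240,400,130,250,2.5)]))
E
python3 look.py s6
```

```text
t 5.75 tcp world [ 0.5143 -0.1615  0.0454] deck [ 0.0005 -0.1215  0.0454] F deck [ 0.8  -3.44  1.78] gap 0.5 q [ 0.93  0.72 -0.54  1.81 -0.24  0.89  0.49]
turn (tool) [-0.001 -0.001  0.004]
shift before turn mm [26.5 -0.4 17.1] after turn [26.5 -0.5 17. ]
```

View pics/s6.png

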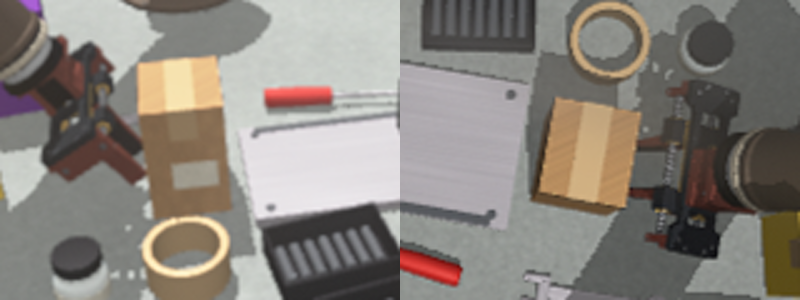

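Request:
arm_command(series="1.7 0 1.06 0 0 0 0; 1.7 0 1.06 0 0 0 0; 1.7 0 1.06 0 0 0 0; 1.7 0 1.06 0 0 0 0; 1.7 0 1.06 0 0 0 0; 1.7 0 1.06 0 0 0 0; 1.7 0 1.06 0 0 0 0; 1.7 0 1.06 0 0 0 0; 0.8 0 0.5 0 0 0 0; 0 0 0 0 0 0 0")

```text
time: 7.1
ee_pos: [0.5166, -0.1443, 0.0453]
orientation: [-2.058, -1.772, -0.593]
wrist_force: [-0.8, -3.4, 0.4]
finger_gap: 0.501
```

```bash
python3 look.py s7
```

```text
t 7.1 tcp world [ 0.5166 -0.1443  0.0453] deck [ 0.0001 -0.1042  0.0453] F deck [-0.23 -3.49  0.44] gap 0.5 q [ 0.91  0.71 -0.55  1.83 -0.25  0.87  0.48]
turn (tool) [-0.002 -0.002  0.004]
shift before turn mm [11.9 -0.1  7.9] after turn [11.9 -0.1  7.8]
```

View pics/s7.png

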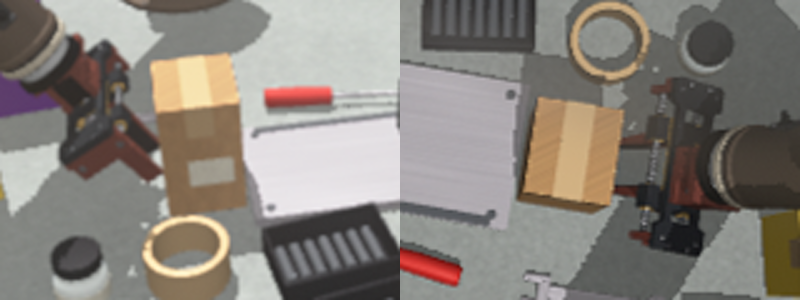

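Request:
arm_command(series="0.85 0 0.53 0 0 0 0; 0.85 0 0.53 0 0 0 0; 0.85 0 0.53 0 0 0 0; 0.85 0 0.53 0 0 0 0")

```text
time: 7.7
ee_pos: [0.5173, -0.1406, 0.0454]
orientation: [-2.058, -1.772, -0.593]
wrist_force: [-1.4, -3.2, -0.8]
finger_gap: 0.502
```

Request:
arm_command(series="0.85 0 0.53 0 0 0 0")

```text
time: 7.82
ee_pos: [0.5175, -0.1396, 0.0454]
orientation: [-2.058, -1.772, -0.593]
wrist_force: [0.3, -2.5, 1.3]
finger_gap: 0.505
```

```bash
python3 look.py s8
```

```text
t 7.83 tcp world [ 0.5175 -0.1396  0.0454] deck [ 0.0003 -0.0995  0.0454] F deck [ 0.68 -2.4   1.32] gap 0.51 q [ 0.91  0.71 -0.55  1.84 -0.25  0.86  0.47]
turn (tool) [-0.001 -0.002  0.004]
shift before turn mm [ 7.8 -0.3  5.4] after turn [ 7.8 -0.3  5.3]
```

View pics/s8.png

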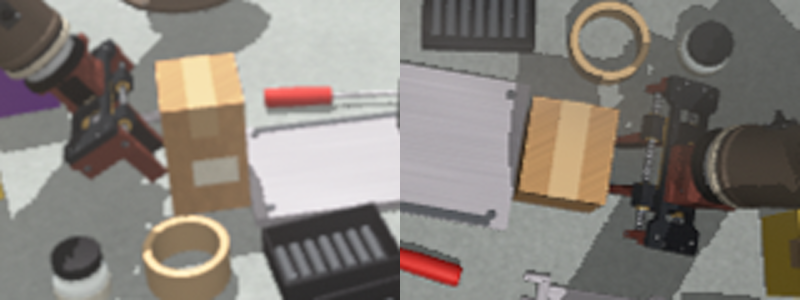

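Still about 2–4 mm short, so I'll keep creeping and watch the force.

Request:
arm_command(series="0.85 0 0.53 0 0 0 0; 0.42 0 0.26 0 0 0 0")

```text
time: 8.18
ee_pos: [0.5176, -0.1387, 0.0453]
orientation: [-2.059, -1.772, -0.592]
wrist_force: [-0.8, -5.5, 2.5]
finger_gap: 0.497
```

Request:
arm_command(series="0.42 0 0.26 0 0 0 0; 0.42 0 0.26 0 0 0 0")

```text
time: 8.43
ee_pos: [0.5176, -0.1386, 0.0453]
orientation: [-2.06, -1.772, -0.592]
wrist_force: [-1.8, -7.1, 4.5]
finger_gap: 0.499
```

Request:
arm_command(series="0.42 0 0.26 0 0 0 0; 0.42 0 0.26 0 0 0 0")

```text
time: 8.68
ee_pos: [0.5177, -0.1385, 0.0453]
orientation: [-2.062, -1.772, -0.591]
wrist_force: [-3.6, -10.2, 5.8]
finger_gap: 0.499
```

Request:
arm_command(series="-2.5 0 -1.6 0 0 0 0; -6 0 -4 0 0 0 0; 11 0 -18 0 0 0 0; 11 0 -18 0 0 0 0; 11 0 -18 0 0 0 0; 11 0 -18 0 0 0 0; 0 0 0 0 0 0 0")

```text
time: 9.55
ee_pos: [0.5175, -0.1474, 0.1326]
orientation: [-2.06, -1.776, -0.595]
wrist_force: [-0.5, -0.1, -0.4]
finger_gap: 0.5
```

```bash
cat > fitc.py <<'E'
from h import *
E
python3 look.py s9
```

```text
t 9.55 tcp world [ 0.5175 -0.1474  0.1326] deck [ 0.0015 -0.1071  0.1326] F deck [-0.52 -0.14 -0.38] gap 0.5 q [ 0.94  0.58 -0.57  1.79 -0.28  1.02  0.44]
turn (tool) [0.002 0.    0.006]
shift before turn mm [-31.9  -1.8  83.4] after turn [-31.9  -1.5  83.4]
```

View pics/s9.png

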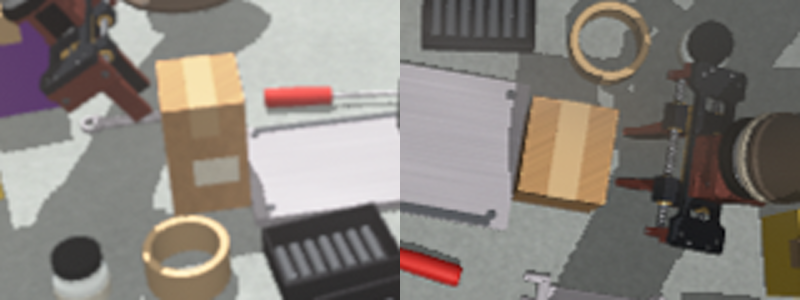

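```bash
python3 - <<'E'
from h import *
out=[]
for n,o,f in(("top",[270,145],7),("scene",[180,160],6)):
    c=robot.read_camera(n);im=crop(c,o[0],o[0]+(60 if n=="top" else 60),o[1],o[1]+85,f)
    drawbox(im,c,TD@T2(0.0015,-.045,0),box(-.05,.05,-.045,.045,0,.15),f,np.array(o),(0,0,255))
    drawbox(im,c,TD,box(-.085,.085,0,.34,0,.012),f,np.array(o),(0,255,0));out.append(cv2.resize(im,(390,560)))
cv2.imwrite('pics/ov.png',np.hstack(out))
E
```

```text
(no output)
```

View pics/ov.png

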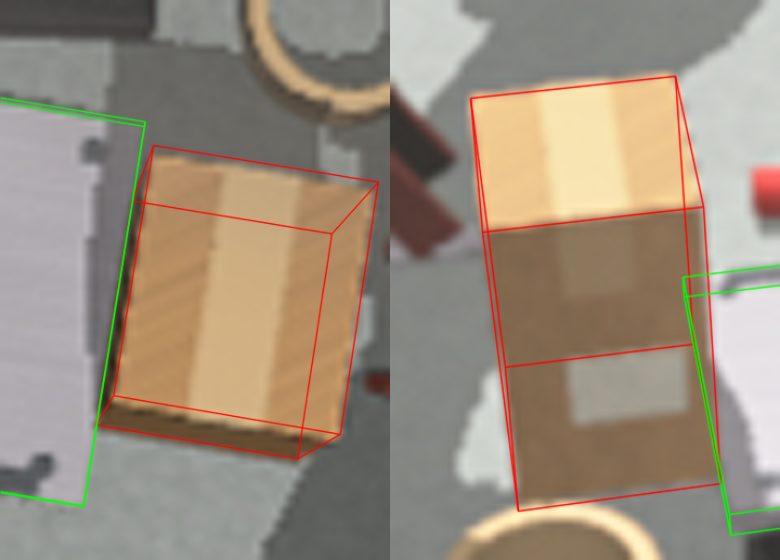

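Request:
arm_command(series="1.7 0 1.06 0 0 0 0; 1.7 0 1.06 0 0 0 0; 1.7 0 1.06 0 0 0 0; 1.7 0 1.06 0 0 0 0; 1.7 0 1.06 0 0 0 0; 1.7 0 1.06 0 0 0 0; 1.7 0 1.06 0 0 0 0; 1.7 0 1.06 0 0 0 0; 1.7 0 1.06 0 0 0 0; 1.7 0 1.06 0 0 0 0")

```text
time: 11.0
ee_pos: [0.5194, -0.1274, 0.1302]
orientation: [-2.059, -1.772, -0.593]
wrist_force: [-0.8, -3.4, 3.5]
finger_gap: 0.498
```

```bash
python3 look.py s10
```

```text
t 11.0 tcp world [ 0.5194 -0.1274  0.1302] deck [ 0.0003 -0.0871  0.1302] F deck [-0.3  -3.46  3.55] gap 0.5 q [ 0.91  0.58 -0.58  1.81 -0.29  0.99  0.42]
turn (tool) [-0.001 -0.001  0.004]
shift before turn mm [-47.7  -0.5  70.6] after turn [-47.6  -0.3  70.7]
```

View pics/s10.png

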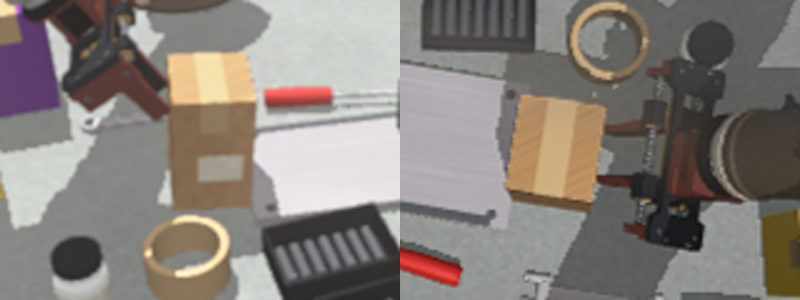

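Request:
arm_command(series="3.4 0 2.1 0 0 0 0; 3.4 0 2.1 0 0 0 0; 3.4 0 2.1 0 0 0 0; 3.4 0 2.1 0 0 0 0; 3.4 0 2.1 0 0 0 0; 3.4 0 2.1 0 0 0 0; 3.4 0 2.1 0 0 0 0; 3.4 0 2.1 0 0 0 0")

```text
time: 12.1
ee_pos: [0.5241, -0.0953, 0.1304]
orientation: [-2.058, -1.772, -0.593]
wrist_force: [-1.3, -2.7, 5.2]
finger_gap: 0.499
```

```bash
python3 look.py s11
```

```text
t 12.1 tcp world [ 0.5241 -0.0953  0.1304] deck [ 0.     -0.0547  0.1304] F deck [-0.88 -2.86  5.2 ] gap 0.5 q [ 0.88  0.56 -0.6   1.84 -0.3   0.95  0.38]
turn (tool) [-0.001 -0.002  0.004]
shift before turn mm [-75.3  -0.3  53.6] after turn [-75.2  -0.   53.7]
```

View pics/s11.png

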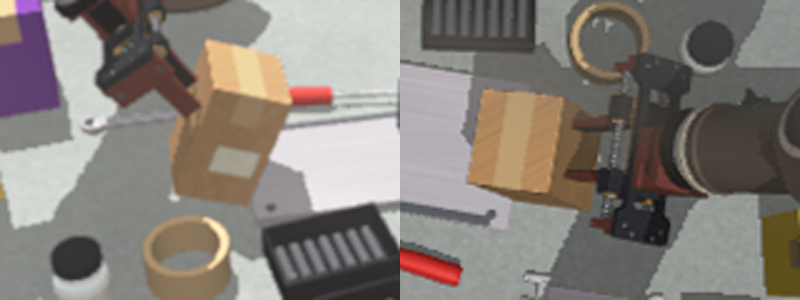

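Request:
arm_command(series="2.6 0 1.6 0 0 0 0; 2.6 0 1.6 0 0 0 0; 2.6 0 1.6 0 0 0 0; 2.6 0 1.6 0 0 0 0; 2.6 0 1.6 0 0 0 0; 2.6 0 1.6 0 0 0 0")

```text
time: 12.95
ee_pos: [0.5266, -0.0774, 0.1303]
orientation: [-2.058, -1.772, -0.593]
wrist_force: [0.6, -0.8, 2.2]
finger_gap: 0.505
```

```bash
python3 look.py s12
```

```text
t 12.95 tcp world [ 0.5266 -0.0774  0.1303] deck [-0.0002 -0.0365  0.1303] F deck [ 0.69 -0.71  2.17] gap 0.5 q [ 0.86  0.56 -0.6   1.86 -0.31  0.93  0.36]
turn (tool) [-0.002 -0.002  0.004]
shift before turn mm [-90.6  -0.1  43.9] after turn [-90.6   0.2  44. ]
```

View pics/s12.png

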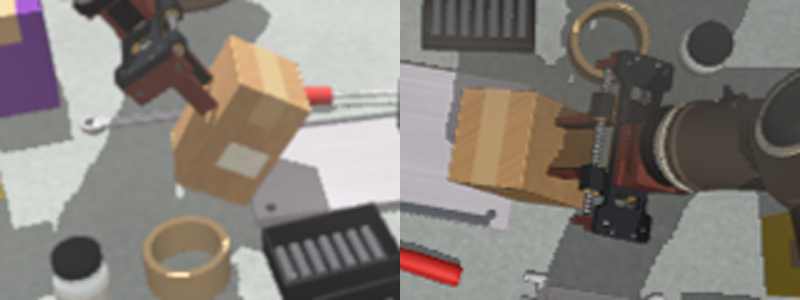

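Request:
arm_command(series="2.6 0 1.6 0 0 0 0; 2.6 0 1.6 0 0 0 0; 2.6 0 1.6 0 0 0 0; 0 0 0 0 0 0 0; 0 0 0 0 0 0 0; 0 0 0 0 0 0 0")

```text
time: 13.8
ee_pos: [0.5281, -0.0689, 0.1305]
orientation: [-2.059, -1.772, -0.593]
wrist_force: [0.6, 0.4, 0.6]
finger_gap: 0.5
```

```bash
python3 look.py s13
```

```text
t 13.8 tcp world [ 0.5281 -0.0689  0.1305] deck [-0.0001 -0.0279  0.1305] F deck [0.52 0.51 0.62] gap 0.5 q [ 0.84  0.55 -0.61  1.86 -0.31  0.92  0.35]
turn (tool) [-0.001 -0.001  0.004]
shift before turn mm [-98.   -0.2  39.4] after turn [-97.9   0.1  39.6]
```

View pics/s13.png

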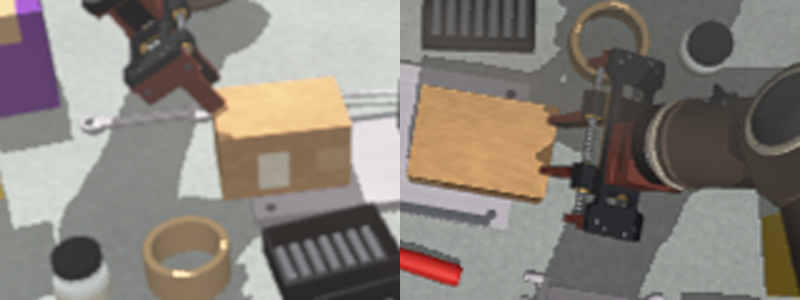

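Request:
arm_command(series="5 0 -8 0 0 0 0; -13 0 -8 0 0 0 0; -13 0 -8 0 0 0 0; -13 0 -8 0 0 0 0; 0 0 0 0 0 0 0")

```text
time: 14.52
ee_pos: [0.5211, -0.1162, 0.1391]
orientation: [-2.062, -1.769, -0.593]
wrist_force: [0.9, -1.0, -0.8]
finger_gap: 0.5
```

```bash
python3 - <<'E'
from h import *
st()
out=[]
for n,o,f in(("top",[180,140],5),("scene",[190,160],5)):
    c=robot.read_camera(n);im=crop(c,o[0],o[0]+(140 if n=="top" else 140),o[1],o[1]+100,f)
    cv2.imwrite(f'pics/l_{n}.png',im)
E
```

```text
t 14.53 tcp world [ 0.5211 -0.1162  0.1391] deck [ 0.0003 -0.0758  0.1391] F deck [ 1.01 -0.89 -0.8 ] gap 0.5 q [ 0.9   0.56 -0.59  1.82 -0.3   0.99  0.4 ]
```

View pics/l_top.png

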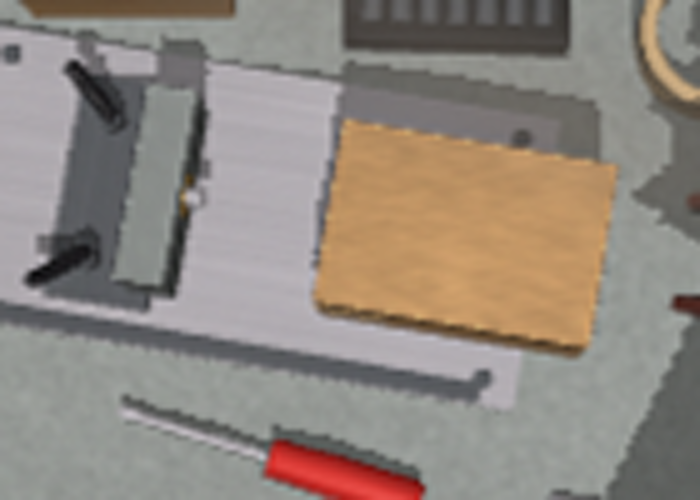

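View pics/l_scene.png

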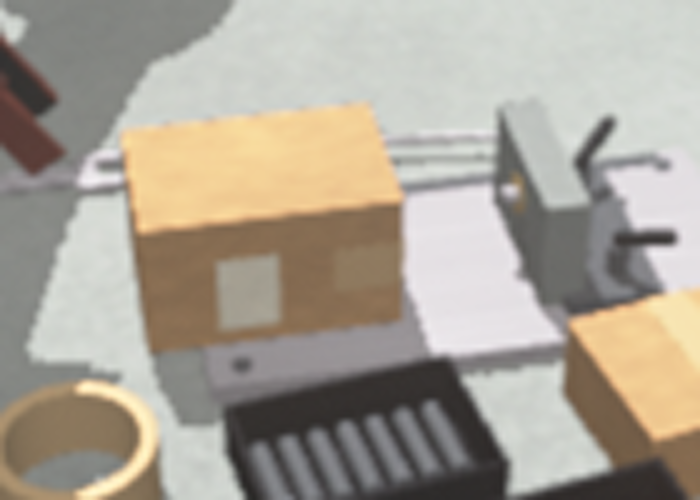

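```bash
cat > fl.py <<'E'
from h import *
from scipy.optimize import least_squares
def fitlay(c,tp,s,sp,extra=0):
    O=np.array([[50,150,102],[50,0,102],[-50,0,102],[-50,150,102]])/1000
    def f(x):
        P=O@T2(*x)[:3,:3].T+T2(*x)[:3,3];P=P@TD[:3,:3].T+TD[:3,3]
        return np.concatenate([proj(c,P)-tp,proj(s,P)-sp]).ravel()
    r=least_squares(f,[0,-.01,0],loss='soft_l1',x_scale=[.01,.01,.1]);print("bottom-end mid x,y,yaw in deck",r.x,r.fun.round(1));return r.x
if __name__=="__main__":
    c=robot.read_camera("top");s=robot.read_camera("scene")
    cv=lambda L,o:(np.array(L,float)+.5)/5-.5+o
    # order: (+x,top) (+x,bottom) (-x,bottom) (-x,top)
    fitlay(c,cv([(342,121),(618,164),(590,347),(315,304)],[180,140]),s,cv([(403,198),(136,236),(122,130),(370,103)],[190,160]))
    P=lambda q,z:D(back(c,cv([q],[180,140])[0],z))
    print("pin tip",P((204,198),.057),"stop face top edge",P((205,100),.087),P((177,297),.087),P((190,90),.087),P((165,290),.087))
    to([0,-.09,.05],Rt(np.radians(58),1))
E
python3 fl.py
```

```text
bottom-end mid x,y,yaw in deck [-0.001  -0.0316  0.0065] [ 0.2 -0.2  0.2 -0.1  0.2  0.1 -0.5 -0.3  0.5  0.1  0.4 -0.9 -0.5 -0.1
 -0.4 -0.5]
pin tip [-0.0007  0.1901  0.057 ] stop face top edge [0.0489 0.1956 0.087 ] [-0.0599  0.1917  0.087 ] [0.053  0.2047 0.087 ] [-0.0572  0.1988  0.087 ]
t 14.72 tcp world [ 0.5212 -0.1133  0.1396] deck [-0.0001 -0.0729  0.1396] F deck [-0.67 -0.13  0.37] gap 0.5 q [ 0.9   0.56 -0.59  1.82 -0.3   0.99  0.4 ]
turn (tool) [-0.002 -0.002  0.004]
shift before turn mm [-62.1  -0.1  66.8] after turn [-62.    0.1  66.9]
```

Request:
arm_command(series="-12 0 19 0 0 0 0; -12 0 19 0 0 0 0; -12 0 19 0 0 0 0; -12 0 19 0 0 0 0; 0 0 0 0 0 0 0")

```text
time: 15.35
ee_pos: [0.5204, -0.1132, 0.0486]
orientation: [-2.056, -1.77, -0.592]
wrist_force: [0.1, -0.4, 0.2]
finger_gap: 0.502
```

```bash
python3 - <<'E'
from h import *
to([0,-.045,.05],Rt(np.radians(58),1))
E
```

```text
t 15.35 tcp world [ 0.5204 -0.1132  0.0486] deck [-0.0009 -0.0729  0.0486] F deck [ 0.15 -0.37  0.22] gap 0.5 q [ 0.88  0.69 -0.56  1.86 -0.26  0.83  0.45]
turn (tool) [-0.004 -0.003  0.003]
shift before turn mm [24.3  1.  13.7] after turn [24.4  0.9 13.6]
```

Request:
arm_command(series="2.54 0.5 1.59 0 0 0 0; 2.54 0.5 1.59 0 0 0 0; 2.54 0 1.59 0 0 0 0; 2.54 0 1.59 0 0 0 0; 2.54 0 1.59 0 0 0 0; 2.54 0 1.59 0 0 0 0; 2.54 0 1.59 0 0 0 0; 2.54 0 1.59 0 0 0 0; 2.54 0 1.59 0 0 0 0; 1.7 0 1.06 0 0 0 0")

```text
time: 16.6
ee_pos: [0.5267, -0.0856, 0.0497]
orientation: [-2.058, -1.772, -0.593]
wrist_force: [0.5, 0.9, 0.8]
finger_gap: 0.496
```

Request:
arm_command(series="1.7 0 1.06 0 0 0 0; 1.7 0 1.06 0 0 0 0; 1.7 0 1.06 0 0 0 0; 1.7 0 1.06 0 0 0 0; 1.7 0 1.06 0 0 0 0; 1.7 0 1.06 0 0 0 0; 1.7 0 1.06 0 0 0 0; 1.7 0 1.06 0 0 0 0; 1.7 0 1.06 0 0 0 0; 1.7 0 1.06 0 0 0 0")

```text
time: 17.85
ee_pos: [0.5295, -0.0658, 0.0497]
orientation: [-2.058, -1.772, -0.593]
wrist_force: [-0.2, -3.0, -0.2]
finger_gap: 0.494
```

```bash
python3 - <<'E'
from h import *
to([0,.04,.05],Rt(np.radians(58),1))
c=robot.read_camera("top");cv2.imwrite('pics/p1.png',crop(c,180,320,140,240,5))
E
```

```text
t 17.85 tcp world [ 0.5295 -0.0658  0.0497] deck [ 0.0009 -0.0247  0.0497] F deck [ 0.29 -2.94 -0.19] gap 0.49 q [ 0.82  0.68 -0.58  1.9  -0.29  0.77  0.39]
turn (tool) [-0.001 -0.002  0.004]
shift before turn mm [54.9 -0.7 34.1] after turn [55.  -0.9 34. ]
```

View pics/p1.png

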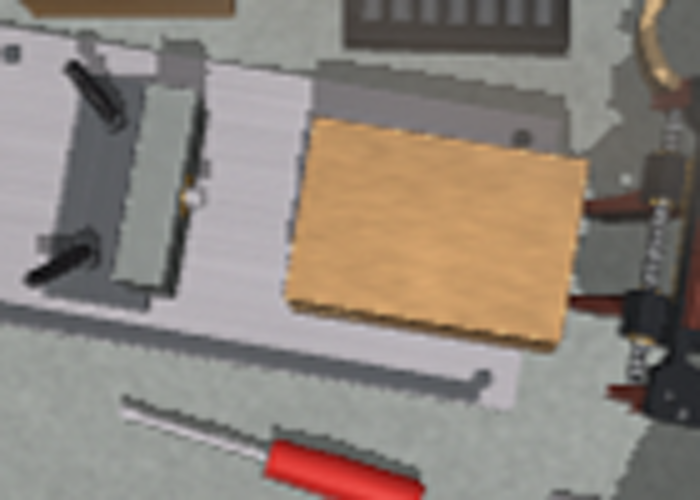

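Request:
arm_command(series="2.54 0 1.59 0 0 0 0; 2.54 0 1.59 0 0 0 0; 2.54 0 1.59 0 0 0 0; 2.54 0 1.59 0 0 0 0; 2.54 0 1.59 0 0 0 0; 2.54 0 1.59 0 0 0 0; 2.54 0 1.59 0 0 0 0; 2.54 0 1.59 0 0 0 0; 2.54 0 1.59 0 0 0 0; 2.54 0 1.59 0 0 0 0")

```text
time: 19.15
ee_pos: [0.5341, -0.0362, 0.0498]
orientation: [-2.058, -1.772, -0.593]
wrist_force: [-0.9, -3.1, -0.9]
finger_gap: 0.498
```

Request:
arm_command(series="2.54 0 1.59 0 0 0 0; 2.54 0 1.59 0 0 0 0; 2.54 0 1.59 0 0 0 0; 2.54 0 1.59 0 0 0 0; 2.54 0 1.59 0 0 0 0; 1.7 0 1.06 0 0 0 0; 1.7 0 1.06 0 0 0 0")

```text
time: 20.02
ee_pos: [0.5369, -0.0175, 0.0498]
orientation: [-2.058, -1.772, -0.593]
wrist_force: [0.6, -1.4, -0.7]
finger_gap: 0.498
```

```bash
python3 - <<'E'
from h import *
to([0,.04,.05],Rt(np.radians(58),1))
c=robot.read_camera("top");cv2.imwrite('pics/p2.png',crop(c,180,320,140,240,5))
E
```

```text
t 20.02 tcp world [ 0.5369 -0.0175  0.0498] deck [0.0008 0.0242 0.0498] F deck [ 0.83 -1.24 -0.66] gap 0.5 q [ 0.75  0.67 -0.6   1.94 -0.31  0.71  0.34]
turn (tool) [-0.001 -0.001  0.004]
shift before turn mm [13.5 -0.7  8.2] after turn [13.5 -0.8  8.2]
```

View pics/p2.png

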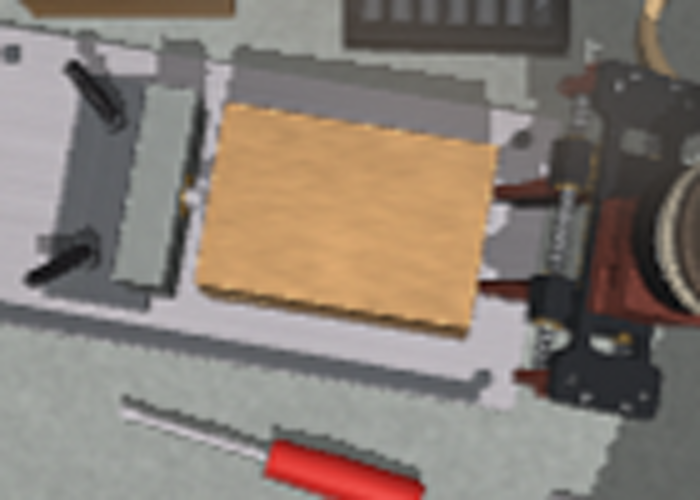

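Request:
arm_command(series="0.85 0 0.53 0 0 0 0; 0.85 0 0.53 0 0 0 0; 0.85 0 0.53 0 0 0 0; 0.85 0 0.53 0 0 0 0; 0.85 0 0.53 0 0 0 0; 0.85 0 0.53 0 0 0 0; 0.85 0 0.53 0 0 0 0; 0.85 0 0.53 0 0 0 0")

```text
time: 21.08
ee_pos: [0.5381, -0.0096, 0.0498]
orientation: [-2.058, -1.772, -0.593]
wrist_force: [-0.5, -2.1, -0.7]
finger_gap: 0.502
```

Request:
arm_command(series="0.85 0 0.53 0 0 0 0; 0.85 0 0.53 0 0 0 0; 0.85 0 0.53 0 0 0 0")

```text
time: 21.45
ee_pos: [0.5385, -0.0067, 0.0498]
orientation: [-2.059, -1.772, -0.593]
wrist_force: [-0.1, -2.3, -1.0]
finger_gap: 0.499
```

```bash
python3 - <<'E'
from h import *
to([0,.04,.05],Rt(np.radians(58),1))
c=robot.read_camera("top");cv2.imwrite('pics/p3.png',crop(c,180,320,140,240,5))
E
```

```text
t 21.45 tcp world [ 0.5385 -0.0067  0.0498] deck [0.0008 0.0351 0.0498] F deck [ 0.27 -2.29 -0.97] gap 0.5 q [ 0.73  0.67 -0.61  1.94 -0.31  0.7   0.32]
turn (tool) [-0.001 -0.001  0.004]
shift before turn mm [ 4.2 -0.8  2.4] after turn [ 4.2 -0.8  2.4]
```

View pics/p3.png

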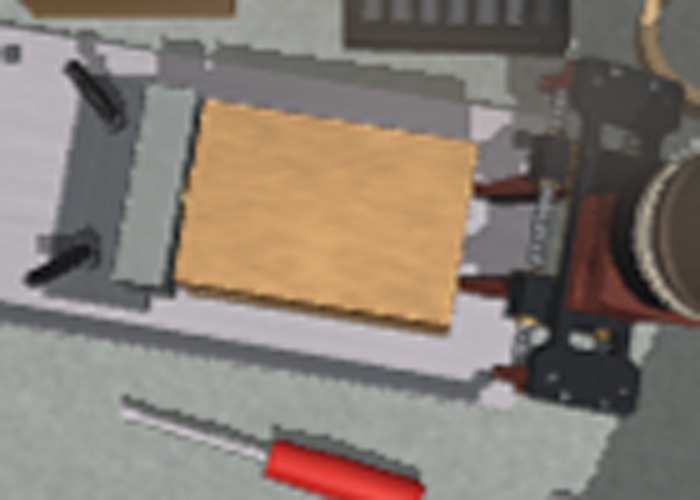

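Nearly home. I'll go on in 0.5–1 mm steps until the force rises.

Request:
arm_command(series="0.85 0 0.53 0 0 0 0; 0.85 0 0.53 0 0 0 0")

```text
time: 21.75
ee_pos: [0.5389, -0.0047, 0.0498]
orientation: [-2.058, -1.772, -0.593]
wrist_force: [-0.7, -2.1, -1.6]
finger_gap: 0.498
```

Request:
arm_command(series="0.42 0 0.26 0 0 0 0; 0.42 0 0.26 0 0 0 0")

```text
time: 22.0
ee_pos: [0.539, -0.0037, 0.0498]
orientation: [-2.058, -1.772, -0.593]
wrist_force: [0.7, -2.5, -0.9]
finger_gap: 0.499
```

Request:
arm_command(series="0.42 0 0.26 0 0 0 0; 0.42 0 0.26 0 0 0 0")

```text
time: 22.25
ee_pos: [0.5391, -0.0028, 0.0498]
orientation: [-2.058, -1.772, -0.593]
wrist_force: [0.7, -3.0, -0.6]
finger_gap: 0.496
```

Request:
arm_command(series="0.42 0 0.26 0 0 0 0; 0.42 0 0.26 0 0 0 0")

```text
time: 22.5
ee_pos: [0.5392, -0.0018, 0.0498]
orientation: [-2.058, -1.772, -0.593]
wrist_force: [-0.3, -2.6, -1.2]
finger_gap: 0.497
```

Request:
arm_command(series="0.42 0 0.26 0 0 0 0; 0.42 0 0.26 0 0 0 0; 0.42 0 0.26 0 0 0 0")

```text
time: 22.88
ee_pos: [0.5395, -0.0007, 0.0498]
orientation: [-2.059, -1.772, -0.593]
wrist_force: [-1.1, -5.5, -0.6]
finger_gap: 0.5
```

Request:
arm_command(series="0.42 0 0.26 0 0 0 0; 0.42 0 0.26 0 0 0 0; 0.42 0 0.26 0 0 0 0")

```text
time: 23.25
ee_pos: [0.5396, -0.0005, 0.0496]
orientation: [-2.061, -1.772, -0.592]
wrist_force: [-3.7, -9.8, 3.3]
finger_gap: 0.498
```

Request:
arm_command(series="0.42 0 0.26 0 0 0 0; 0.42 0 0.26 0 0 0 0; 0.42 0 0.26 0 0 0 0")

```text
time: 23.62
ee_pos: [0.5397, -0.0003, 0.0496]
orientation: [-2.062, -1.772, -0.591]
wrist_force: [-6.2, -14.3, 6.4]
finger_gap: 0.505
```

The carton is home: the TCP has stalled and the force has risen to about 15 N. I'll back off straight.

Request:
arm_command(series="-1.7 0 -1.06 0 0 0 0; -2.5 0 -1.6 0 0 0 0; -5 0 -3 0 0 0 0; -10 0 -6 0 0 0 0; -17 0 -11 0 0 0 0; -17 0 -11 0 0 0 0; 8 0 -30 0 0 0 0; 8 0 -30 0 0 0 0; 0 0 0 0 0 0 0")

```text
time: 24.75
ee_pos: [0.5289, -0.0804, 0.1111]
orientation: [-2.063, -1.773, -0.595]
wrist_force: [1.3, 0.6, 0.7]
finger_gap: 0.498
```

```bash
python3 - <<'E'
from h import *
st()
for n,o,f in(("top",[160,130],4),("scene",[190,160],5)):
    c=robot.read_camera(n);w,h=(190,130)if n=="top" else(150,110)
    im=crop(c,o[0],o[0]+w,o[1],o[1]+h,f)
    drawbox(im,c,TD@T2(0,.05,0),box(-.05,.05,0,.15,.012,.102),f,np.array(o),(0,0,255))
    cv2.imwrite(f'pics/e_{n}.png',im)
E
```

```text
t 24.75 tcp world [ 0.5289 -0.0804  0.1111] deck [ 0.0025 -0.0392  0.1111] F deck [1.16 0.74 0.67] gap 0.5 q [ 0.85  0.59 -0.6   1.86 -0.3   0.89  0.37]
```

View pics/e_top.png

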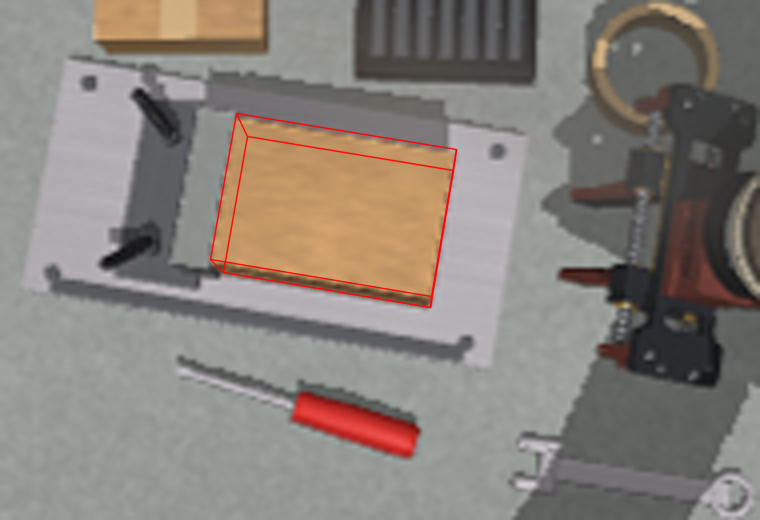

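View pics/e_scene.png

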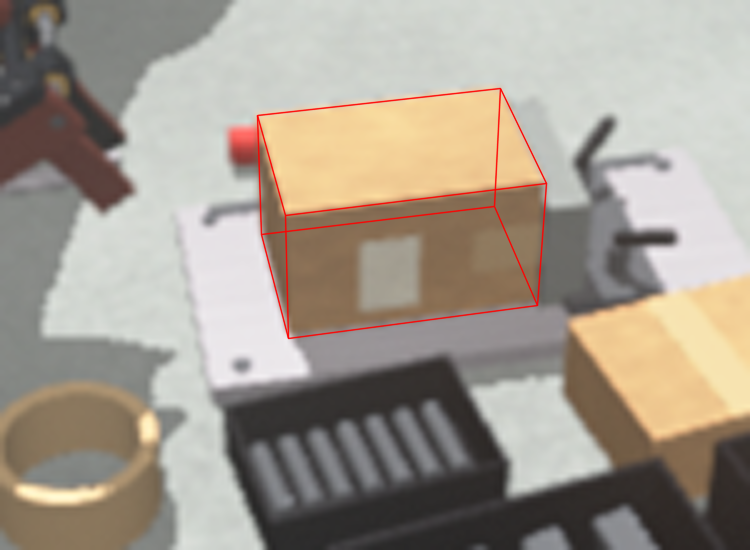

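```bash
python3 - <<'E'
from h import *
print(robot.finish_job());st()
E
```

```text
the job is handed in; nothing more can be done
None
the job is handed in; nothing more can be done
```

The carton now lies on its side on the deck, with its taped end against the grey end stop. I handed the job in at about 25 s. The hand-in gives no verdict, so the checks below are my own.

- **Slide and square-up:** I pushed the brown carton about 35 mm with two fingers, roughly 50 mm above the bench. It stopped against the deck's edge at about 12 N. The overlay showed its foot on the edge and square.
- **Tip:** Pushing at about 135 mm height took 3 to 6 N, and the carton fell onto the deck. It lay about 1 mm off the centre line and 0.007 rad off the deck's length.
- **Push home:** I slid it about 80 mm along the deck with 2 to 3 N. At the end the tool stalled and the force rose to about 17 N, so the carton was against the stop.
- **Last look after backing off:** In both camera views the overlay put the carton flat, square and centred. Its taped end was about 200 mm from the near edge, with no visible gap to the stop.
- **Bystanders:** None showed any sign of having moved, by eye only. The yellow look-alike was untouched in the pictures, though the gripper's body passed close to it.

**Not confirmed:** The pin was hidden behind the carton, so its travel comes only from the stall and the closed gap. I also took no fresh pose fit after the last push. Earlier estimates put the stop face at 192 to 205 mm, spread out by pixel reading, and the stall at about 200 mm fits within that.

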